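# Fit the speed-control module in the drive unit

### The arm

A 6-joint arm with a two-finger parallel gripper is mounted at the origin on a cart in front of the work surface, level with it; the furniture and walls round the work are solid. World frame = base frame: x ahead of the robot, y to its left, z up, the work surface at z = 0. Lengths are in mm, angles in degrees, forces in N, time in s.
With the tool pointing down it reaches from about 300 to 850 mm from the base axis. Payload 4.2 kg.
Tool frame: the origin (TCP) lies on the centre line of the jaws, within the pads' length; the fingertips stand 14 mm ahead of it and the grasp point (between the pads) lies 5 mm behind it; z points along the fingers, y is the line along which they close (so a half turn about z gives the same grasp; the last joint's range is limited). The gripper opens to 91 mm and grips with 3 to 60 N. Pads are 32 mm wide; open, the fingers measure 118 mm over their backs; the gripper's body (76 mm by 178 mm) begins 60 mm behind the grasp point.
Start: joints at [68.125, 18.312, 89.639, -0, 72.044, -1.146], TCP at [203.53, 537.792, 204.176] pointing down, gripper open.
Joint ranges: [-177.97, 177.97], [-48.28, 115.42], [12.27, 149.76], [-77.06, 257.06], [2.81, 150.46], [-146.56, 146.56]. Speed limits (degrees/s): [147.25, 147.25, 180, 180, 180, 180].

### API

Orientations are given as [roll, pitch, yaw] about the fixed x, y, z axes, in that order (R = Rz(yaw) Ry(pitch) Rx(roll)).
In Python, from workcell import env gives the robot as it stands.
- The arm moves only by the tool arm_command, never from a script. Its argument "motion" is a list of rows, each an object with "offset": the shift along the tool's x, y, z in m, a list of three; "spin": the turn about the tool's z in rad. In form: [{"offset": [tx, ty, tz], "spin": spin}, ...]. A call has 1 to 5 rows; each row shifts and turns the commanded pose from where the row before left it, along the tool's axes as they then stand; what a row does not reach is not made up. A row lasts 1/8 s, in which the tool goes at most 62.5 mm and 10.7 degrees, less where a joint would pass 70% of its speed; a pose out of reach is approached as far as the arm can. A call with a gripper value outside its range is refused whole. "jaw" is the finger opening in m, from 0 to 0.0912, set as the call begins (left out, the last holds). The fingers move at their own pace and stop on an object; "newtons" is the grip in N (left out, the last holds). Time passes only in rows, so rows that do not move let the fingers close. It gives the time, the measured TCP pose, the force, the opening and the grip force at its end, in the units of the state.
- env.state(): the state, without advancing time (a new reading comes with each control period).
- env.grab_frame(name): name is "scene" or "top"; returns (picture, depth): 384x512x3 uint8, blue, green, red; 384x512 float32, mm along the optical axis (not along the pixel's ray), 0 where there is no reading.
- env.camera_model(name): a dict with "fx", "fy", "cx", "cy" (pixels), "eye" and "rotation" of the camera in the world. Camera axes: x right, y down, z forward; pixel columns grow to the right and rows downward; lengths in mm; the calibration is good to about 2 mm. A picture is of the moment at which its call begins. camera_model takes no time and is no camera call.
- env.job_done(): hands the job in; it is judged then, once.
Trained networks look in the newest picture that a camera, given by its name, has taken for a name from the list of things; names that differ only in an ending like _2 or _b are one class to them, and where a whole thing is asked for, a point or a joint stands for the part that bears it (a point fixed in the world has none). Each returns a list of dicts, best first, with "score" (0 to 1); they miss things now and then, are a little off and sometimes report something else, mostly with a low value. They report only what shows in the picture. A call takes as long as a camera call.
- env.boxes_of(camera, target): "bbox" ([left, top, right, bottom] in pixels, round what is visible of it).
- env.pinpoint(camera, target): "location" ([column, row] in pixels: a listed point, or the origin of a listed thing).
The state is a dict: "time_s": time; "qpos": joint angles; "qvel": joint speeds; "effort": joint torques, N m; "ee_pos": TCP position; "ee_rot": TCP orientation; "force": force on the tool from outside, world axes, zero at the start; "torque": the same for the moment, N m; "gripper_width": finger opening in mm; "gripper_force": force on a finger pad.
Only numpy, scipy, OpenCV 4.12 (cv2) and the standard library are available. Lean on these libraries where they do the work, as an engineer would, in place of code of your own. Each camera call takes 0.05 s, during which the arm holds its last target. There are 200 camera calls.

### The job

Fit the blue plug-in module into the open bay of the drive unit: swing the red lever that is folded in over the bay outward, lower the module upright into the bay, then swing both red levers inward until they stand upright and lock the module fully home. Then let go, and leave the other things on the table undisturbed.

Things in the scene. Friction and masses are not known exactly. Their poses are not given: they have to be found in the camera images.
- unit: Drive unit fixed to the table: 76 x 156 mm base, grey open bay (40 mm in x, 84 in y, walls flared at the top; long walls 42 mm high, end walls 28), a red lever on a bracket (to z 50 mm) at each y end, low green housing (34 mm high) out to x = -74 mm. Origin: centre of the underside, on the table; z up, y from lever to lever, +y end (lever_near) roughly towards the robot, -y end lever_far.
- bay_home (a point): Where the centre of the module's underside is when fully home: centre of the bay, 14 mm above the table; axes as the unit's. The bay's floor is a sprung contact block (about 8 N at home) that lifts a module that is not locked about 5 mm above home; only the noses of the two closed levers hold it down.
- module: Loose blue module, 0.25 kg, upright. Body 36 (x) x 80 (y) x 48 mm (z), black foot tapered to 30 x 74 mm; on each y end a lug (14 mm wide, out to y = +-52, z 28 to 36 mm) that the lever nose presses on. Black handle bar on top, 14 mm thick (x), 66 long (y), z 68 to 80. Origin: centre of its underside. Fits the bay either way round, its y along the unit's y, 2 mm play each side.
- module_grip (a point): Middle of the module's handle bar, 74 mm above its underside and 26 mm above the body's top; to be grasped across the bar's 14 mm (the module's x).
- lever_far (a joint): Angle (rad) of the red lever at the unit's -y end: 0 = upright (closed, nose over the module's lug), 1.0 = swung fully outward (open, stop). Starts folded in (0 to 0.4) and blocks the bay, which is free from about 0.8. Stays where it is left; smooth and slippery; takes 3 to 6 N at its end, best following the arc of its tip. Swung outward, its toe pries the module up.
- lever_near (a joint): The same for the red lever at the unit's +y end; starts swung out (0.88 to 1.0).
- lever_far_hinge (a point): Hinge of lever_far: unit frame (0, -60, 46) mm, its axis along the unit's x. The lever is a bar 8 mm thick and 16 mm wide with a 10 x 19 mm ribbed finger pad at its end, 52 mm long from the hinge; upright when closed.
- lever_near_hinge (a point): Hinge of lever_near: unit frame (0, +60, 46) mm; the same lever mirrored.
- lever_far_tip (a point): On lever_far's centre line, 50 mm from its hinge: the end of the finger pad.
- lever_near_tip (a point): On lever_near's centre line, 50 mm from its hinge.
- handpiece: Bystander: grey handpiece, 26 x 194 mm, lying in front of the glass bowl.
- glue_bottle: Bystander: white glue bottle with a red spout, 34 mm across, 86 mm high, behind the unit.
- side_cutters: Bystander: side cutters with yellow sleeves, 42 x 119 mm, lying at the front left.
- needle_stand: Bystander: round cork with upright drill points, 40 mm across, 46 mm high, at the far right behind the unit.
- tweezers: Bystander: steel tweezers, 128 mm long, lying at the front edge.

How it is judged:
By the outcome, as a careful person would: the job done as asked, in the order asked, and still so for the second after the job is handed in, with the robot touching nothing.
It also fails if it takes over 67 s, if anything falls off the work surface, if the arm or the gripper's body presses on something with over 40 N, if the wrist force passes 120 N, or if a joint passes its speed limit or range.

## Working session

There is one attempt and no reset: what is moved stays moved. The work goes in short steps, Python scripts to look and compute and a tool call to move; the robot and the scene stay as the last step left them, time stands still between calls to the robot, and variables do not carry over. Pictures are saved under pics/ and viewed, at most 12 in all, crops included, and the job is handed in when it is done.

Besides the shell and the picture viewer there is one more tool, called after "Request:" in YAML: its name, and indented under it one key for each argument. arm_command: Moves the arm, as the interface text tells. Its arguments: {"type":"object","properties":{"motion":{"type":"array"},"jaw":{"type":"number"},"newtons":{"type":"number"}},"required":["motion"]}

```bash
mkdir -p pics; ls; cat > h.py <<'E'
import numpy as np, cv2
from workcell import env
from scipy.spatial.transform import Rotation as R
def world(cam,uv,d):
    m=env.camera_model(cam); p=np.array([(uv[0]-m['cx'])/m['fx'],(uv[1]-m['cy'])/m['fy'],1])*d
    return np.array(m['rotation'])@p+np.array(m['eye'])
def onplane(cam,uv,z):
    m=env.camera_model(cam); p=np.array(m['rotation'])@np.array([(uv[0]-m['cx'])/m['fx'],(uv[1]-m['cy'])/m['fy'],1])
    e=np.array(m['eye']); return e+p*(z-e[2])/p[2]
def cloud(cam,depth):
    m=env.camera_model(cam); v,u=np.mgrid[0:384,0:512]
    p=np.stack([(u-m['cx'])/m['fx']*depth,(v-m['cy'])/m['fy']*depth,depth],-1)
    return p@np.array(m['rotation']).T+np.array(m['eye'])
E
python3 - <<'E'
from h import *
print(env.state())
for c in ("scene","top"):
    im,d=env.grab_frame(c); cv2.imwrite(f'pics/{c}0.png',im); np.save(f'{c}0.npy',d); m=env.camera_model(c); print(c,np.round(m['eye']),np.round(m['rotation'],2).tolist(),m['fx'])
    for t in ("unit","module","module_grip","lever_far_hinge","lever_near_hinge","lever_far_tip","lever_near_tip","bay_home"):
        r=env.pinpoint(c,t)[:2]
        for x in r:
            u,v=np.round(x['location']).astype(int); dd=d[min(max(v,0),383),min(max(u,0),511)]
            print(t,np.round(x['location'],1),round(x['score'],2),np.round(world(c,x['location'],dd)))
E
```

```text
pics
{'time_s': 0.0, 'qpos': array([ 6.81256626e+01,  1.83509675e+01,  8.97052260e+01, -4.83172151e-04,
        7.20462345e+01, -1.14536903e+00]), 'qvel': array([ 0.06006137,  0.01658052, -0.01334088,  0.00646195,  0.03246619,
        0.10085533]), 'effort': array([-1.10834940e-04, -4.12464380e+01, -2.31976765e+01,  7.27130380e-02,
        4.57156124e-02, -1.68357469e-04]), 'ee_pos': array([203.31965396, 537.28790899, 203.3350695 ]), 'ee_rot': array([-1.79897583e+02, -1.58816141e-03,  1.59271180e+02]), 'force': array([-0.32374652, -0.52034427, -0.98588845]), 'torque': array([0.04689151, 0.00793905, 0.05139294]), 'gripper_force': 0.0, 'gripper_width': 91.23536045493199}
scene [ 153. -723.  762.] [-128.39, 0.54, -29.87] 378.52542418905495
unit [268.5 261.6] 0.84 [-33518. -34393. -32908.]
module [201.3 197.8] 0.59 [-14852. -15728. -14242.]
module_grip [200.  179.1] 0.85 [-13948. -14823. -13338.]
lever_far_hinge [288.9 248.2] 0.45 [-40768. -41644. -40158.]
lever_near_hinge [292.7 228.8] 0.69 [-41547. -42423. -40937.]
lever_near_hinge [246.  250.8] 0.52 [-26642. -27518. -26033.]
lever_far
[... 235 characters left out ...]
me [266.4 257.9] 0.74 [-32933. -33809. -32323.]
top [ 434.    4. 1017.] [-171.38, -0.26, -91.36] 374.70443471290315
unit [309.1 214.5] 0.55 [-114726. -115156. -114143.]
unit [255.3 158.1] 0.53 [-88190. -88620. -87607.]
module [184.7 234.3] 0.71 [-54158. -54588. -53575.]
module_grip [184.5 230.9] 0.58 [-54070. -54500. -53487.]
lever_far_hinge [320.1 191.6] 0.63 [-116356. -116786. -115773.]
lever_near_hinge [308.6 234.1] 0.56 [-109143. -109573. -108560.]
lever_near_hinge [255.5 159.2] 0.55 [-89033. -89463. -88450.]
lever_far_tip [325.2 182.7] 0.63 [-126467. -126897. -125884.]
lever_near_tip [300.7 247.9] 0.68 [-103471. -103901. -102888.]
bay_home [311.7 212.2] 0.98 [-116494. -116924. -115911.]
```

View pics/top0.png

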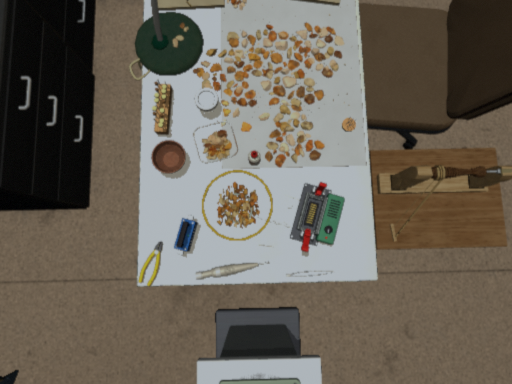

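View pics/scene0.png

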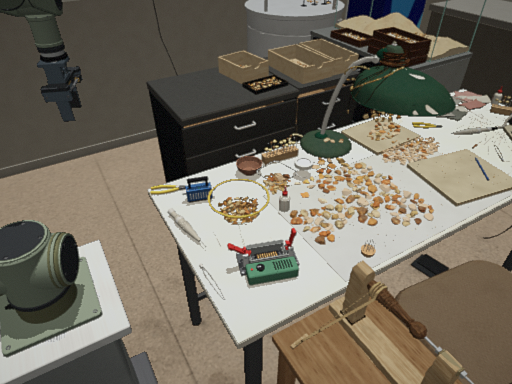

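The top view shows the module at about (185,235), the unit centred near (312,214), the near lever swung out at (306,240) and the far lever at (321,188). The camera rotation is given as Euler angles, so I'll fix the helper.

```bash
sed -i "s/np.array(m\['rotation'\])/R.from_euler('xyz',m['rotation'],degrees=True).as_matrix()/" h.py
cat > m.py <<'E'
from h import *
from scipy.optimize import least_squares
def ray(c,uv):
    a=onplane(c,uv,0);e=np.array(env.camera_model(c)['eye']);d=a-e;return e,d/np.linalg.norm(d)
def tri(p,q):
    (e1,d1),(e2,d2)=ray("top",p),ray("scene",q)
    s=np.linalg.lstsq(np.stack([d1,-d2],1),e2-e1,rcond=None)[0]
    a=e1+s[0]*d1;b=e2+s[1]*d2;return np.round((a+b)/2,1),round(np.linalg.norm(a-b),1)
E
python3 - <<'E'
from m import *
for n,p,q in (("unit",(309.1,214.5),(268.5,261.6)),("bay",(311.7,212.2),(266.4,257.9)),("modgrip",(184.5,230.9),(200,179.1)),("module",(184.7,234.3),(201.3,197.8)),("farhinge",(320.1,191.6),(288.9,248.2)),("nearhinge",(308.6,234.1),(246,250.8)),("fartip",(325.2,182.7),(292.9,230.6)),("neartip",(300.7,247.9),(224.8,247.6))):
    print(n,*tri(p,q))
for n,p,z in (("bay",(311.7,212.2),14),("farhinge",(320.1,191.6),46),("nearhinge",(308.6,234.1),46),("modgrip",(184.5,230.9),74),("neartip",(300.7,247.9),74)): print(n,onplane("top",p,z).round(1))
d=np.load('top0.npy');P=cloud("top",d);im=cv2.imread('pics/top0.png').astype(int)
b,g,r=im[...,0],im[...,1],im[...,2]
v,u=np.mgrid[0:384,0:512]
box=(u>165)&(u<210)&(v>212)&(v<262)
mod=box&(P[...,2]>30)&(d>0)
def rect(mask):
    q=P[mask][:,:2].astype(np.float32);return cv2.minAreaRect(q),mask.sum()
for lo,hi in ((30,58),(35,55),(60,95)):
    print('mod',lo,rect(box&(P[...,2]>lo)&(P[...,2]<hi)&(d>0)))
box=(u>285)&(u<350)&(v>170)&(v<260)
print('unit all',rect(box&(P[...,2]>8)&(d>0)))
gm=box&(g>r+20)&(g>b+10); print('green',rect(gm&(P[...,2]>20)),np.median(P[gm][:,2]))
rm=box&(r>g+60)&(r>b+60)
for nm,mk in (("far",rm&(v<214)),("near",rm&(v>=214))):
    q=P[mk&(d>0)];print(nm,len(q),q.mean(0).round(1),q[np.argsort(q[:,2])][[0,len(q)//2,-1]].round(0).tolist())
def big(n,c,x0,y0,w,h,k):
    cv2.imwrite(n,cv2.resize(cv2.imread(c)[y0:y0+h,x0:x0+w],None,fx=k,fy=k,interpolation=cv2.INTER_CUBIC))
a=cv2.resize(cv2.imread('pics/top0.png')[170:260,165:350],(740,360-64),interpolation=cv2.INTER_CUBIC)
c=cv2.resize(cv2.imread('pics/scene0.png')[165:290,175:310],None,fx=2.3,fy=2.3,interpolation=cv2.INTER_CUBIC)
o=np.zeros((a.shape[0]+c.shape[0],740,3),np.uint8);o[:a.shape[0]]=a;o[a.shape[0]:,:c.shape[1]]=c
cv2.imwrite('pics/crop0.png',o);print(o.shape)
E
```

```text
unit [ 519.4 -148.8   -7.2] 7.8
bay [ 518.3 -150.7   11.4] 4.4
modgrip [476.  177.6  77.4] 1.2
module [473.8 191.   -5.3] 8.5
farhinge [ 571.6 -171.9   38.6] 0.8
nearhinge [ 462.2 -135.2   53.5] 3.0
fartip [ 582.4 -173.5   98.9] 6.7
neartip [ 422.3 -109.9   64.8] 9.3
bay [ 520.1 -151.2   14. ]
farhinge [ 570.9 -170.8   46. ]
nearhinge [ 461.1 -135.7   46. ]
modgrip [475.6 178.4  74. ]
neartip [ 426.7 -110.5   74. ]
mod 30 (((467.3393859863281, 183.41934204101562), (37.38136291503906, 103.43893432617188), 74.8272705078125), np.int64(360))
mod 35 (((467.79998779296875, 183.29443359375), (37.38136291503906, 102.48445892333984), 74.8272705078125), np.int64(346))
mod 60 (((481.1250305175781, 163.431396484375), (48.390785217285156, 100.3123550415039), 34.42790222167969), np.int64(203))
unit all (((498.8596496582031, -162.00515747070312), (111.89527130126953, 180.52780151367188), 72.23551940917969), np.int64(2269))
green (((461.48095703125, -135.8839569091797), (107.8022232055664, 263.95068359375), 33.30876922607422), np.int64(739)) 34.98296927698016
far 53 [ 574.4 -166.1   75.6] [[566.0, -159.0, 36.0], [573.0, -165.0, 64.0], [580.0, -174.0, 99.0]]
near 134 [ 447.2 -126.6   62.6] [[453.0, -182.0, 35.0], [458.0, -132.0, 62.0], [424.0, -117.0, 86.0]]
(584, 740, 3)
```

View pics/crop0.png

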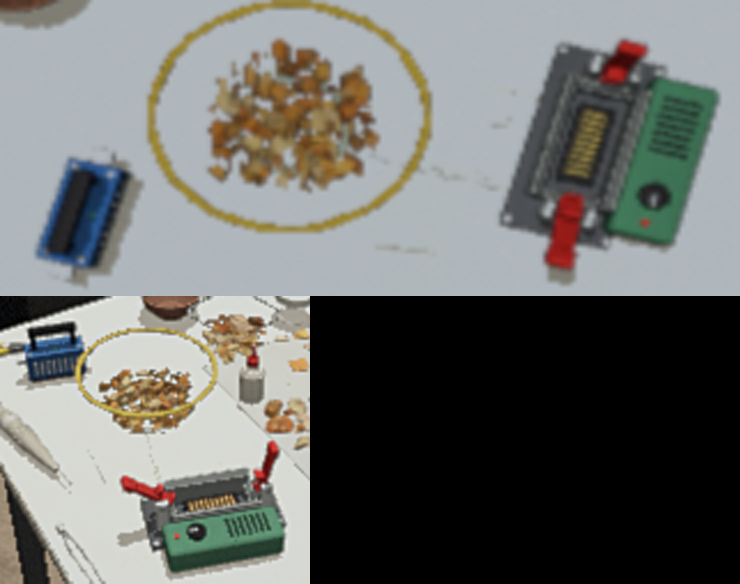

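The crop shows the far lever near upright and leaning a little out. The near lever is well out, and the module and unit are almost parallel. One refinement pass on these same pictures, then I move.

```bash
python3 - <<'E'
from m import *
d=np.load('top0.npy');P=cloud("top",d);im=cv2.imread('pics/top0.png').astype(int);b,g,r=im[...,0],im[...,1],im[...,2]
v,u=np.mgrid[0:384,0:512]; hsv=cv2.cvtColor(im.astype(np.uint8),cv2.COLOR_BGR2HSV); S=hsv[...,1]; H=hsv[...,0]
def rep(n,mask,z):
    mask=mask.astype(np.uint8);k,l,s,c=cv2.connectedComponentsWithStats(mask);i=1+np.argmax(s[1:,4]);vv,uu=np.nonzero(l==i)
    q=np.array([onplane("top",(a,e),z)[:2] for a,e in zip(uu,vv)],np.float32)
    rc=cv2.minAreaRect(q);ev,V=np.linalg.eigh(np.cov(q.T));a=np.degrees(np.arctan2(V[1,1],V[0,1]))%180
    print(n,len(q),'mean',q.mean(0).round(1),'rect c',np.round(rc[0],1),np.round(rc[1],1),round(rc[2],1),'pca',round(a,1),'z',np.median(P[l==i][:,2]).round(1))
U=(u>285)&(u<350)&(v>170)&(v<260)
rep('green',U&(H>45)&(H<90)&(S>90),34)
rep('gold',U&(H>12)&(H<32)&(S>70),12)
rep('base',U&((r+g+b)<420)&(S<60),10)
for n,mk in (('farred',v<214),('nearred',v>=214)):rep(n,U&mk&((H<8)|(H>172))&(S>140),75)
M=(u>165)&(u<210)&(v>212)&(v<262)
rep('blue+bar',M&(((H>95)&(H<125)&(S>110))|((r+g+b)<150)),48)
rep('bar',M&((r+g+b)<150),80)
q=P[U&(P[...,2]>38)&(P[...,2]<46)&(S<60)&(d>0)][:,:2].astype(np.float32);print('rim',len(q),cv2.minAreaRect(q))
for n in ("glue_bottle","needle_stand"):
    x=env.pinpoint("top",n)[0];print(n,x['score'],onplane("top",x['location'],0).round())
E
```

```text
green 672 mean [ 502.2 -196.6] rect c [ 501.2 -194.6] [ 43.8 126.2] 72.3 pca 162.0 z 35.0
gold 133 mean [ 518.3 -150. ] rect c [ 518.1 -150.1] [18. 55.] 71.6 pca 161.9 z 20.2
base 1275 mean [ 516.6 -145.8] rect c [ 510.6 -166.8] [117.2 163.2] 72.9 pca 165.1 z 11.8
farred 75 mean [ 574.3 -165.8] rect c [ 573.7 -165.4] [15.  35.5] 58.0 pca 146.1 z 72.8
nearred 134 mean [ 447.  -124.3] rect c [ 446.7 -124.2] [15.5 55. ] 77.9 pca 167.3 z 61.1
blue+bar 426 mean [467.1 181.5] rect c [467.5 181.4] [38.6 77.3] 74.0 pca 163.4 z 50.5
bar 179 mean [467.5 181.4] rect c [467.5 181.2] [18.3 62.8] 72.5 pca 163.9 z 80.2
rim 223 ((512.3612670898438, -148.22364807128906), (120.72349548339844, 87.6141128540039), 4.564847469329834)
glue_bottle 0.71 [670.  -3.   0.]
needle_stand 0.52 [ 766. -262.    0.]
```

Request:
arm_command:
  motion:
    - {"offset": [-0.03,0.05,0],"spin": -0.05}
    - {"offset": [-0.03,0.05,0],"spin": 0}
  jaw: 0.0
  newtons: 20

```text
time_s: 1.25
ee_pos: [293.9, 613.1, 204.9]
ee_rot: [179.9, 0.0, 162.2]
force: [-0.4, 0.3, 0.9]
gripper_width: 73.9
gripper_force: 0.0
```

Request:
arm_command:
  motion:
    - {"offset": [-0.036,-0.05,0],"spin": 0}
    - {"offset": [-0.036,-0.05,0],"spin": 0}
    - {"offset": [-0.036,-0.05,0],"spin": 0}
    - {"offset": [-0.036,-0.05,0],"spin": 0}
    - {"offset": [-0.036,-0.05,0],"spin": 0}

```text
time_s: 1.88
ee_pos: [388.3, 317.4, 204.3]
ee_rot: [180.0, 0.0, 162.2]
force: [1.5, -0.5, 0.2]
gripper_width: 24.1
gripper_force: 0.0
```

Request:
arm_command:
  motion:
    - {"offset": [-0.036,-0.05,0],"spin": 0}
    - {"offset": [-0.036,-0.05,0],"spin": 0}
    - {"offset": [-0.036,-0.05,0],"spin": 0}
    - {"offset": [-0.036,-0.05,0],"spin": 0}
    - {"offset": [-0.036,-0.05,0],"spin": 0}

```text
time_s: 2.5
ee_pos: [482.9, 24.1, 204.5]
ee_rot: [180.0, 0.1, 162.1]
force: [0.8, -0.4, 0.2]
gripper_width: 0.5
gripper_force: 0.0
```

Request:
arm_command:
  motion:
    - {"offset": [-0.037,-0.05,0],"spin": 0}
    - {"offset": [-0.037,-0.05,0],"spin": 0}
    - {"offset": [-0.037,-0.05,0.02],"spin": 0}
    - {"offset": [0,0,0.03],"spin": 0}
    - {"offset": [0,0,0],"spin": 0}

```text
time_s: 3.12
ee_pos: [539.5, -148.4, 152.8]
ee_rot: [180.0, -0.3, 162.1]
force: [0.2, -0.6, 0.3]
gripper_width: 0.6
gripper_force: 0.0
```

Request:
arm_command:
  motion:
    - {"offset": [-0.008,-0.008,0.03],"spin": 0}
    - {"offset": [0,0,0.023],"spin": 0}
    - {"offset": [-0.01,0,0],"spin": 0}
    - {"offset": [-0.006,0,0],"spin": 0}
    - {"offset": [0,0,0],"spin": 0}

```text
time_s: 3.75
ee_pos: [563.2, -163.4, 103.5]
ee_rot: [180.0, 0.2, 162.2]
force: [0.1, 0.8, -0.3]
gripper_width: 0.3
gripper_force: 0.0
```

Request:
arm_command:
  motion:
    - {"offset": [-0.009,0,0.003],"spin": 0}
    - {"offset": [-0.0075,0,0.003],"spin": 0}
    - {"offset": [-0.0065,0,0.0045],"spin": 0}
    - {"offset": [-0.0045,0,0.004],"spin": 0}
    - {"offset": [0,0,0],"spin": 0}

```text
time_s: 4.38
ee_pos: [589.1, -172.1, 88.0]
ee_rot: [180.0, 0.1, 162.1]
force: [0.3, -0.2, 2.7]
gripper_width: 0.6
gripper_force: 1.4
```

```bash
python3 - <<'E'
from h import *
s=env.state();print(s['ee_pos'],s['force'])
a=env.grab_frame("scene")[0];t=env.grab_frame("top")[0]
o=np.hstack([cv2.resize(a[200:300,210:330],(480,400),interpolation=cv2.INTER_CUBIC),cv2.resize(t[150:270,280:370],(300,400),interpolation=cv2.INTER_CUBIC)]);cv2.imwrite('pics/push.png',o)
E
```

```text
[ 589.06820398 -172.1133632    88.02288827] [ 0.29447633 -0.23345051  2.7441246 ]
```

View pics/push.png

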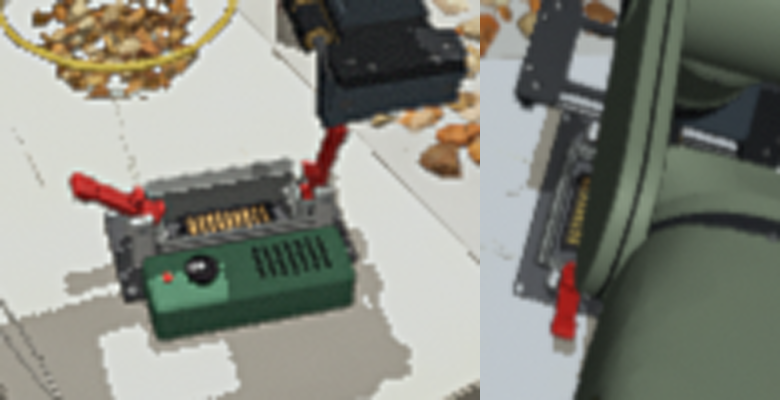

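The body overhangs and hides the lever tip at crop (345,125). The visible part leans more than before. I'll compare that slope with projections.

```bash
cat >> h.py <<'E'
UC=np.array([518.2,-150.2,0]);UX=np.array([.309,.951,0]);UY=np.array([-.951,.309,0]);UZ=np.array([0,0,1.])
def u2w(x,y,z): return UC+UX*x+UY*y+UZ*z
def w2u(p): d=np.array(p)-UC; return np.array([d@UX,d@UY,d[2]])
def proj(cam,p):
    m=env.camera_model(cam);q=R.from_euler('xyz',m['rotation'],degrees=True).as_matrix().T@(np.array(p)-m['eye'])
    return np.array([m['fx']*q[0]/q[2]+m['cx'],m['fy']*q[1]/q[2]+m['cy']])
E
python3 - <<'E'
from h import *
f=lambda p:((proj("scene",p)-[210,200])*4).round()
for sgn in(-1,1):
  print('hinge',sgn,f(u2w(0,60*sgn,46)))
  for t in (.2,.4,.6,.8,1.0): print(t,f(u2w(0,sgn*(60+50*np.sin(t)),46+50*np.cos(t))))
print(w2u(env.state()['ee_pos']))
E
```

```text
hinge -1 [319. 180.]
0.2 [338. 123.]
0.4 [352. 124.]
0.6 [365. 127.]
0.8 [375. 133.]
1.0 [384. 140.]
hinge 1 [138. 209.]
0.2 [120. 157.]
0.4 [105. 162.]
0.6 [ 91. 170.]
0.8 [ 80. 179.]
1.0 [ 71. 190.]
[  1.05764362 -73.96376658  87.98270369]
```

```bash
python3 - <<'E'
from h import *
f=lambda p:((proj("scene",p)-[210,200])*4).round().tolist()
for n,x,y,z in (("body",-88,-36,143),("body",-88,-112,143),("body",88,-36,143),("body",-38,15,143),("body",-38,-163,143),("tip",-13,-58,74),("tip",-13,-90,74),("tip",13,-58,74),("tiptop",-13,-58,140)): print(n,x,y,z,f(u2w(x,y,z)))
a,d=env.grab_frame("scene")
o=cv2.resize(a[120:300,200:420],None,fx=3.2,fy=3.2,interpolation=cv2.INTER_CUBIC);cv2.imwrite('pics/push2.png',o)
P=cloud("scene",d)
for px in((290,222),(295,232),(292,236),(305,222),(320,215)):
    print(px,w2u(P[px[1],px[0]]).round())
E
```

```text
body -88 -36 143 [331.0, 176.0]
body -88 -112 143 [458.0, 156.0]
body 88 -36 143 [253.0, -14.0]
body -38 15 143 [222.0, 129.0]
body -38 -163 143 [509.0, 85.0]
tip -13 -58 74 [324.0, 164.0]
tip -13 -90 74 [372.0, 156.0]
tip 13 -58 74 [312.0, 135.0]
tiptop -13 -58 140 [330.0, 87.0]
(290, 222) [ -3. -55. 131.]
(295, 232) [ -6. -69.  96.]
(292, 236) [ -2. -64.  79.]
(305, 222) [-84. -62. 201.]
(320, 215) [-87. -93. 219.]
```

View pics/push2.png

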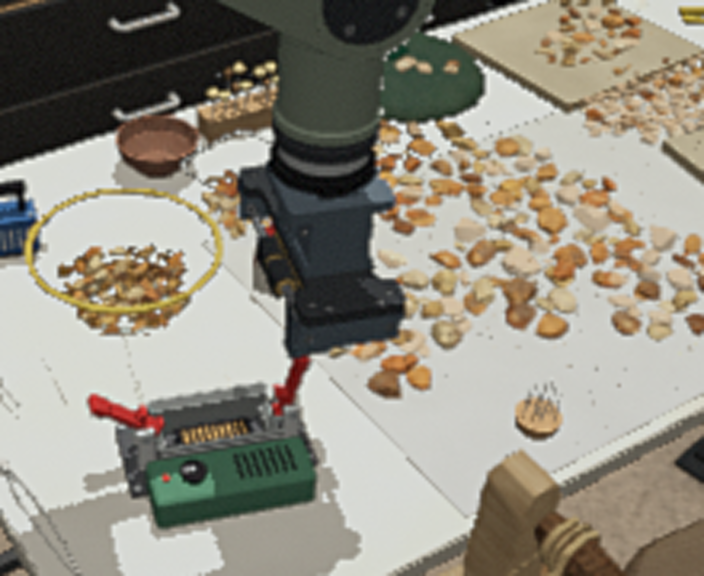

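```bash
python3 - <<'E'
from h import *
print(env.state()['ee_pos'],env.state()['force'])
a,d=env.grab_frame("scene");P=cloud("scene",d);Q=(P-UC)@np.stack([UX,UY,UZ],1)
a=a.astype(int);red=(a[...,2]>a[...,1]+50)
for c in (285,288,290,292,294,296,300,304,310,316,322):
    print(c,[(r,*Q[r,c].round().astype(int).tolist(),'R' if red[r,c] else '') for r in range(206,246,4)])
E
```

```text
[ 588.74695017 -172.00671272   87.9800897 ] [ 0.86479843 -0.79831777  2.82417213]
285 [(206, -19, -35, 199, ''), (210, -20, -35, 187, ''), (214, 164, -95, 5, ''), (218, 151, -92, 1, ''), (222, 132, -87, 3, ''), (226, 118, -83, 0, ''), (230, 100, -77, 3, ''), (234, 84, -73, 2, ''), (238, 71, -69, 0, ''), (242, 55, -65, 1, '')]
288 [(206, -25, -40, 203, ''), (210, -27, -40, 192, ''), (214, 164, -105, 4, ''), (218, 148, -100, 2, ''), (222, 130, -95, 3, ''), (226, 115, -91, 1, ''), (230, 101, -87, -1, ''), (234, 84, -82, 1, ''), (238, 70, -78, -1, ''), (242, 2, -56, 56, 'R')]
290 [(206, -23, -46, 200, ''), (210, -31, -44, 195, ''), (214, -40, -41, 191, ''), (218, 4, -57, 137, ''), (222, -3, -55, 130, ''), (226, -5, -56, 118, ''), (230, -6, -56, 106, ''), (234, 83, -88, 1, ''), (238, 4, -61, 67, 'R'), (242, -4, -59, 61, 'R')]
292 [(206, -29, -48, 205, ''), (210, -26, -50, 189, ''), (214, -71, -35, 219, ''), (218, -71, -36, 207, ''), (222, -74, -35, 198, ''), (226, -78, -35, 190, ''), (230, -10, -60, 109, ''), (234, -1, -64, 86, 'R'), (238, -6, -63, 77, 'R'), (242, -5, -64, 61, '')]
294 [(
[... 1103 characters left out ...]
, ''), (218, -87, -71, 214, ''), (222, -85, -73, 200, ''), (226, -79, -77, 182, ''), (230, 79, -146, 8, ''), (234, 69, -143, 2, ''), (238, 53, -137, 3, ''), (242, 35, -131, 6, '')]
316 [(206, -57, -95, 219, ''), (210, -70, -90, 219, ''), (214, -82, -86, 219, ''), (218, -86, -85, 211, ''), (222, -80, -89, 193, ''), (226, -79, -91, 179, ''), (230, 69, -159, 15, ''), (234, 64, -159, 3, ''), (238, 43, -151, 10, ''), (242, 30, -146, 8, '')]
322 [(206, 179, -219, 2, ''), (210, -74, -102, 220, ''), (214, -87, -98, 220, ''), (218, -88, -99, 210, ''), (222, -79, -104, 189, ''), (226, 78, -180, 17, ''), (230, 75, -181, 4, ''), (234, 51, -171, 13, 'R'), (238, 32, -163, 18, ''), (242, 22, -160, 13, '')]
```

The depth profile shows the closed fingertips at about z 98, while the reported TCP z is 88. So the real fingertips are about 25 mm higher than the nominal geometry says, and the finger is resting on top of the lever (+2.7 N). I'll lift, back off inward, and come down lower.

Request:
arm_command:
  motion:
    - {"offset": [0,0,-0.02],"spin": 0}
    - {"offset": [0.04,0,0],"spin": 0}
    - {"offset": [0,0,0.02],"spin": 0}
    - {"offset": [0,0,0.012],"spin": 0}
    - {"offset": [0,0,0],"spin": 0}

```text
time_s: 5.2
ee_pos: [548.9, -159.1, 74.2]
ee_rot: [180.0, -0.2, 162.1]
force: [0.8, -0.5, -0.1]
gripper_width: 0.6
gripper_force: 0.0
```

```bash
python3 - <<'E'
from h import *
s=env.state();print(w2u(s['ee_pos']),s['force'],s['gripper_width'])
a,d=env.grab_frame("scene");P=cloud("scene",d);Q=(P-UC)@np.stack([UX,UY,UZ],1)
f=lambda p:proj("scene",p).round(1)
for y in(-18,-50): 
  for z in (62,86): print(y,z,f(u2w(-13,y,z)))
o=cv2.resize(a[190:290,210:330],(720,600),interpolation=cv2.INTER_CUBIC);cv2.imwrite('pics/push3.png',o)
m=(Q[...,0]>-20)&(Q[...,0]<20)&(Q[...,1]<0)&(Q[...,1]>-50)&(Q[...,2]>46)&(d>0);q=Q[m];print(len(q),np.sort(q[:,2])[:8].round(),q[:,1].min(),q[:,1].max())
E
```

```text
[  0.98525387 -31.94634031  74.16826124] [ 0.753669   -0.49329479 -0.11239772] 0.586994106968459
-18 62 [275.5 246.7]
-18 86 [275.8 240. ]
-50 62 [287.7 244.7]
-50 86 [288.1 238. ]
320 [54. 56. 57. 58. 82. 84. 85. 85.] -49.9705274961834 -0.007849405797678805
```

View pics/push3.png

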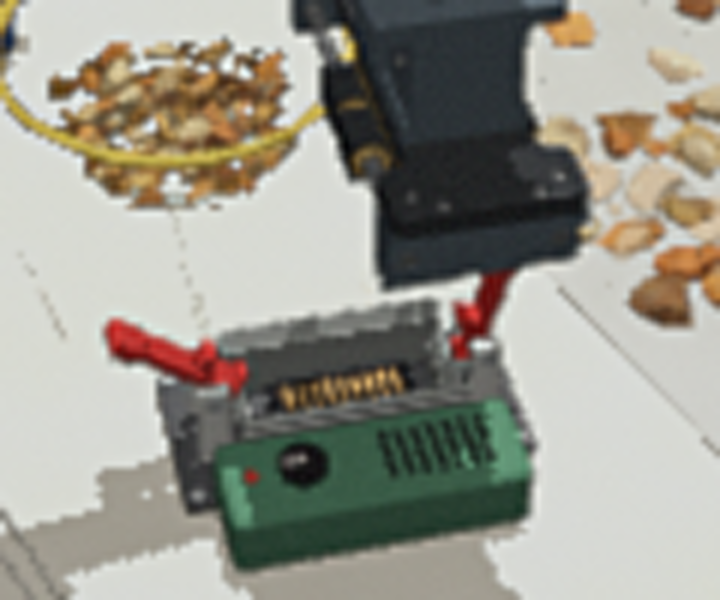

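Now the fingertips are at about z 84 (TCP 74), inside of the lever. Sweep it outward along the arc.

Request:
arm_command:
  motion:
    - {"offset": [-0.024,0,0],"spin": 0}
    - {"offset": [-0.0073,0,0.003],"spin": 0}
    - {"offset": [-0.0066,0,0.0045],"spin": 0}
    - {"offset": [-0.0045,0,0.004],"spin": 0}
    - {"offset": [0,0,0],"spin": 0}

```text
time_s: 5.88
ee_pos: [590.5, -172.5, 63.7]
ee_rot: [180.0, 0.0, 162.1]
force: [1.1, 0.4, 0.4]
gripper_width: 0.4
gripper_force: 0.3
```

```bash
python3 - <<'E'
from h import *
s=env.state();print(w2u(s['ee_pos']),s['force'])
a,d=env.grab_frame("scene");P=cloud("scene",d);Q=(P-UC)@np.stack([UX,UY,UZ],1)
h=cv2.cvtColor(a,cv2.COLOR_BGR2HSV);red=((h[...,0]<8)|(h[...,0]>172))&(h[...,1]>140)
m=red&(np.abs(Q[...,0])<20)&(Q[...,1]<-50)&(Q[...,1]>-130)&(Q[...,2]>40)
q=Q[m];q=q[np.argsort(q[:,1])];print(len(q));print(q[::4].round().astype(int).tolist())
E
```

```text
[  1.10406434 -75.61604095  63.7102044 ] [1.08305571 0.38191977 0.44590752]
77
[[-7, -97, 73], [-3, -91, 71], [-4, -88, 65], [-3, -83, 66], [-6, -80, 65], [-4, -77, 64], [-3, -75, 64], [1, -74, 60], [5, -72, 57], [-4, -70, 58], [6, -67, 57], [-1, -66, 56], [-1, -62, 61], [-4, -61, 61], [-3, -60, 56], [0, -58, 46], [8, -58, 49], [-2, -55, 45], [-2, -52, 45], [-6, -51, 46]]
```

Lever far now at about 0.94 rad (red points out to y −97, z 73). Retreat upward and head for the module with the jaws half open.

Request:
arm_command:
  motion:
    - {"offset": [0.005,0,-0.06],"spin": 0}
    - {"offset": [0.02,0.02,-0.05],"spin": 0}
    - {"offset": [0.036,0.05,0],"spin": 0}
    - {"offset": [0.036,0.05,0],"spin": 0}
    - {"offset": [0.036,0.05,0],"spin": 0}
  jaw: 0.05
  newtons: 25

```text
time_s: 6.55
ee_pos: [515.2, 31.7, 174.3]
ee_rot: [180.0, 0.1, 162.1]
force: [0.4, 0.6, 0.4]
gripper_width: 48.1
gripper_force: 0.0
```

Request:
arm_command:
  motion:
    - {"offset": [0.036,0.05,0],"spin": 0}
    - {"offset": [0.036,0.05,0],"spin": -0.033}
    - {"offset": [0.021,0.03,0],"spin": 0}
    - {"offset": [0,0,0],"spin": 0}

```text
time_s: 7.05
ee_pos: [465.1, 184.1, 174.1]
ee_rot: [180.0, 0.0, 164.3]
force: [0.7, -0.3, 0.3]
gripper_width: 50.0
gripper_force: 0.0
```

```bash
python3 - <<'E'
from h import *
s=env.state();print(s['ee_pos'],s['ee_rot'],s['gripper_width'])
M=np.array([467.5,181.4,0]);a=np.radians(s['ee_rot'][2]);e=s['ee_pos'];dx=M[:2]-e[:2]
print('tool dx,dy',dx@[np.cos(a),np.sin(a)],dx@[np.sin(a),-np.cos(a)])
a,d=env.grab_frame("scene");P=cloud("scene",d)
cv2.imwrite('pics/mod.png',cv2.resize(a[100:240,130:310],(720,560),interpolation=cv2.INTER_CUBIC))
# near gripper points
q=P[(d>0)&(np.hypot(P[...,0]-e[0],P[...,1]-e[1])<60)&(P[...,2]>88)];print(len(q),np.sort(q[:,2])[:12].round())
x=env.pinpoint("scene","module_grip");print([(z['score'],np.round(z['location'],1),onplane("scene",z['location'],74).round(1)) for z in x[:2]],proj("scene",[467.5,181.4,74]),proj("scene",[e[0],e[1],e[2]]))
E
```

```text
[465.12656847 184.06328958 174.13835552] [1.79953361e+02 4.11121069e-02 1.64260765e+02] 49.99438653401282
tool dx,dy -3.006885511150471 -1.9196166713127836
2682 [185. 185. 185. 185. 186. 186. 186. 186. 187. 187. 189. 189.]
[(0.6, array([197.6, 180.3]), array([469.2, 179.9,  74. ]))] [196.88030171 180.21678317] [192.31939839 152.30579129]
```

View pics/mod.png

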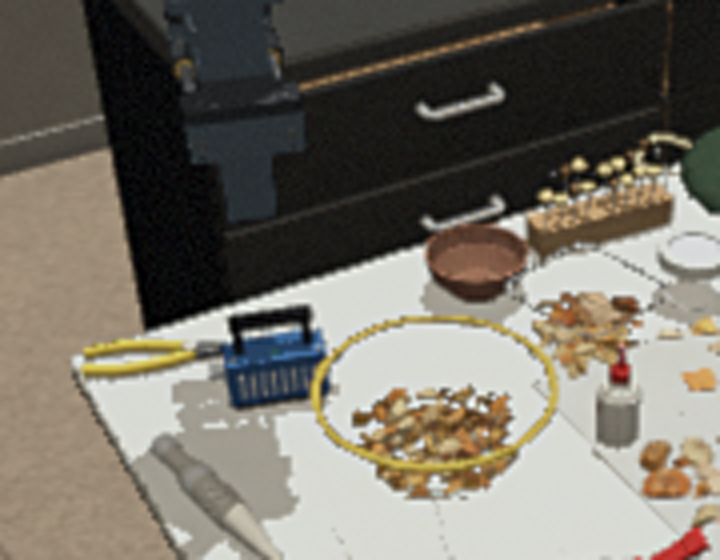

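Image: the module is at crop (275,355), the fingers above it at (250,200), and the depth again puts the fingertips 11 mm above the reported TCP. So the offset is a constant 25 mm, and grasping the bar at z 74 needs a reported TCP z of about 45.

Request:
arm_command:
  motion:
    - {"offset": [-0.003,-0.002,0.05],"spin": 0}
    - {"offset": [0,0,0.05],"spin": 0}
    - {"offset": [0,0,0.015],"spin": 0}
    - {"offset": [0,0,0.013],"spin": 0}
    - {"offset": [0,0,0],"spin": 0}

```text
time_s: 7.78
ee_pos: [468.8, 179.2, 46.4]
ee_rot: [180.0, 0.0, 164.0]
force: [0.3, -0.0, -0.3]
gripper_width: 49.8
gripper_force: 0.0
```

Request:
arm_command:
  motion:
    - {"offset": [0,0,0],"spin": 0}
    - {"offset": [0,0,0],"spin": 0}
    - {"offset": [0,0,0],"spin": 0}
    - {"offset": [0,0,0],"spin": 0}
  jaw: 0.0
  newtons: 30

```text
time_s: 8.28
ee_pos: [468.5, 179.6, 46.4]
ee_rot: [180.0, 0.0, 164.0]
force: [0.2, -1.9, -0.9]
gripper_width: 13.6
gripper_force: 30.0
```

Request:
arm_command:
  motion:
    - {"offset": [0,0,-0.03],"spin": 0}
    - {"offset": [0,0,-0.05],"spin": 0}
    - {"offset": [0,0,-0.04],"spin": 0}
    - {"offset": [-0.023,-0.05,0],"spin": 0}
    - {"offset": [-0.023,-0.05,0],"spin": 0}

```text
time_s: 8.9
ee_pos: [484.8, 69.7, 166.3]
ee_rot: [180.0, 0.0, 164.2]
force: [1.4, -0.4, -3.5]
gripper_width: 14.0
gripper_force: 30.0
```

Request:
arm_command:
  motion:
    - {"offset": [-0.023,-0.05,0],"spin": 0}
    - {"offset": [-0.023,-0.05,0],"spin": 0.035}
    - {"offset": [-0.023,-0.05,0],"spin": 0}
    - {"offset": [-0.018,-0.05,0],"spin": 0}
    - {"offset": [0,0,0],"spin": 0}

```text
time_s: 9.52
ee_pos: [509.3, -149.2, 165.3]
ee_rot: [-180.0, -0.0, 161.7]
force: [-0.3, 0.5, -1.7]
gripper_width: 14.0
gripper_force: 30.0
```

```bash
python3 - <<'E'
from h import *
s=env.state();print(s['ee_pos'],s['ee_rot'],s['gripper_width'],s['force'],w2u(s['ee_pos']))
a,d=env.grab_frame("scene");np.save('s1.npy',d);P=cloud("scene",d);Q=(P-UC)@np.stack([UX,UY,UZ],1)
h=cv2.cvtColor(a,cv2.COLOR_BGR2HSV);bl=(h[...,0]>95)&(h[...,0]<125)&(h[...,1]>110)&(np.abs(Q[...,0])<90)&(Q[...,2]>60)&(np.abs(Q[...,1])<120)
q=Q[bl];print(len(q),np.percentile(q,[1,5,50,95,99],axis=0).round(1).tolist())
rc=cv2.minAreaRect(q[:,:2].astype(np.float32));print(rc)
t=env.grab_frame("top")[0]
o=np.hstack([cv2.resize(a[150:300,200:340],(448,480),interpolation=cv2.INTER_CUBIC),cv2.resize(t[150:270,280:368],(352,480),interpolation=cv2.INTER_CUBIC)]);cv2.imwrite('pics/carry.png',o)
for n in("module","module_grip"):
    for c in ("scene","top"):
        print(n,c,[(z['score'],np.round(z['location'],1)) for z in env.pinpoint(c,n)[:1]])
print(proj("scene",s['ee_pos']+[0,0,30-74]),proj("scene",s['ee_pos']+[0,0,30]))
E
```

```text
[ 509.32314201 -149.19670395  165.3488652 ] [-1.79952890e+02 -4.40099380e-02  1.61747717e+02] 13.996052857059276 [-0.29080168  0.4510771  -1.74767548] [ -1.78881458   8.75191042 165.3488652 ]
412 [[-22.2, -27.9, 127.9], [-21.2, -25.1, 131.0], [-18.2, 14.7, 164.5], [0.6, 46.1, 171.8], [8.4, 48.1, 184.3]]
((-10.503602981567383, 9.96096420288086), (47.775447845458984, 78.39915466308594), 0.5469005107879639)
module scene [(0.82, array([264. , 227.8]))]
module top [(0.46, array([316.9, 214.5]))]
module_grip scene [(0.94, array([266.1, 206.1]))]
module_grip top []
[264.43210352 228.21842473] [264.76226558 205.06541485]
```

View pics/carry.png

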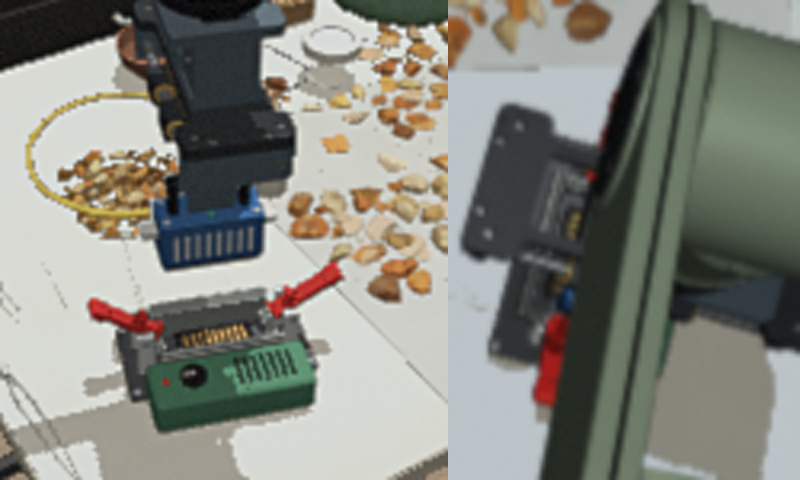

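The module hangs upright at unit (−2, +9) and both levers are open. Correct the position and lower in stages, watching the force.

Request:
arm_command:
  motion:
    - {"offset": [-0.009,0.002,0.03],"spin": 0}
    - {"offset": [0,0,0.03],"spin": 0}
    - {"offset": [0,0,0.013],"spin": 0}
    - {"offset": [0,0,0],"spin": 0}

```text
time_s: 10.32
ee_pos: [518.5, -146.2, 92.6]
ee_rot: [180.0, -0.1, 162.1]
force: [-0.1, -0.0, -1.8]
gripper_width: 13.4
gripper_force: 30.0
```

```bash
python3 - <<'E'
from h import *
s=env.state();print(s['ee_pos'],s['ee_rot'],s['force'],w2u(s['ee_pos']))
a,d=env.grab_frame("scene");P=cloud("scene",d);Q=(P-UC)@np.stack([UX,UY,UZ],1)
h=cv2.cvtColor(a,cv2.COLOR_BGR2HSV);bl=(h[...,0]>95)&(h[...,0]<125)&(h[...,1]>110)&(np.abs(Q[...,0])<60)&(Q[...,2]>50)&(np.abs(Q[...,1])<80)
q=Q[bl];print(len(q),np.percentile(q,[2,50,98],axis=0).round(1).tolist())
for n in("module","module_grip","bay_home","unit"):
    print(n,[(z['score'],np.round(z['location'],1)) for z in env.pinpoint("scene",n)[:1]])
print('pred',[proj("scene",p).round(1) for p in (s['ee_pos']-[0,0,46.4],s['ee_pos']+[0,0,27.6],u2w(0,0,14),u2w(0,0,0))])
gr=(h[...,0]>45)&(h[...,0]<90)&(h[...,1]>90)&(Q[...,2]>25)&(np.abs(Q[...,1])<100)&(np.abs(Q[...,0]+55)<40);g=Q[gr&(Q[...,2]>31)];print('green top x,y',np.percentile(g,[2,50,98],axis=0).round(1).tolist())
o=cv2.resize(a[190:290,220:330],(660,600),interpolation=cv2.INTER_CUBIC);cv2.imwrite('pics/low.png',o)
E
```

```text
[ 518.52923968 -146.1900933    92.56178454] [ 1.79994646e+02 -9.01738989e-02  1.62076910e+02] [-0.08262315 -0.01307124 -1.75135195] [ 3.91515633  0.92595424 92.56178454]
356 [[-15.7, -34.2, 54.0], [-12.4, 9.2, 91.5], [9.4, 40.8, 102.7]]
module []
module_grip [(0.87, array([267.7, 227. ]))]
bay_home [(0.97, array([267.5, 257.9]))]
unit [(0.8, array([270.5, 259.2]))]
pred [array([266.6, 247.4]), array([267. , 226.5]), array([267.1, 257. ]), array([267. , 260.6])]
green top x,y [[-72.6, -58.7, 31.4], [-55.8, 13.9, 34.2], [-30.4, 62.5, 37.1]]
```

View pics/low.png

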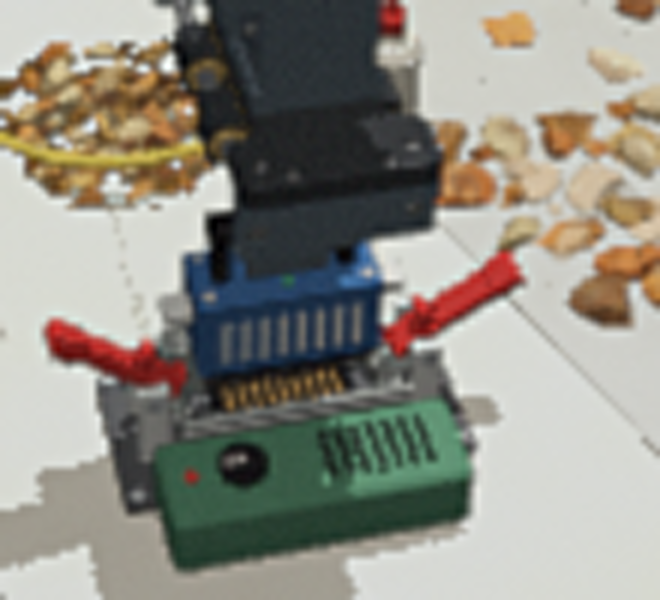

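Centre it (x −3.5, y −1.5 mm), then lower.

Request:
arm_command:
  motion:
    - {"offset": [-0.0015,-0.0035,0],"spin": 0}
    - {"offset": [0,0,0],"spin": 0}
    - {"offset": [0,0,0.006],"spin": 0}
    - {"offset": [0,0,0.006],"spin": 0}
    - {"offset": [0,0,0],"spin": 0}

```text
time_s: 11.2
ee_pos: [518.6, -150.5, 80.1]
ee_rot: [180.0, -0.1, 162.0]
force: [-0.1, 0.1, -2.0]
gripper_width: 13.8
gripper_force: 30.0
```

Request:
arm_command:
  motion:
    - {"offset": [0,0,0.005],"spin": 0}
    - {"offset": [0,0,0.005],"spin": 0}
    - {"offset": [0,0,0.003],"spin": 0}
    - {"offset": [0,0,0],"spin": 0}

```text
time_s: 11.7
ee_pos: [519.0, -150.6, 67.7]
ee_rot: [180.0, -0.0, 162.0]
force: [0.4, 1.1, -2.6]
gripper_width: 13.8
gripper_force: 30.0
```

Request:
arm_command:
  motion:
    - {"offset": [0,0,0.002],"spin": 0}
    - {"offset": [0,0,0.002],"spin": 0}
    - {"offset": [0,0,0],"spin": 0}

```text
time_s: 12.08
ee_pos: [519.6, -150.8, 64.9]
ee_rot: [180.0, 0.1, 162.0]
force: [-1.4, 0.7, 4.2]
gripper_width: 13.9
gripper_force: 30.0
```

Spring contact felt. Release and retreat upward.

Request:
arm_command:
  motion:
    - {"offset": [0,0,0],"spin": 0}
    - {"offset": [0,0,0],"spin": 0}
    - {"offset": [0,0,-0.025],"spin": 0}
    - {"offset": [0,0,-0.06],"spin": 0}
    - {"offset": [-0.03,0,0],"spin": 0}
  jaw: 0.04

```text
time_s: 12.7
ee_pos: [549.8, -160.6, 154.1]
ee_rot: [180.0, 0.5, 162.0]
force: [0.1, -0.3, -0.6]
gripper_width: 40.2
gripper_force: 0.0
```

Request:
arm_command:
  motion:
    - {"offset": [-0.05,0,0],"spin": 0}
    - {"offset": [-0.052,0,0],"spin": 0}
    - {"offset": [0,0,0.03],"spin": 0}
    - {"offset": [0,0,0],"spin": 0}
  jaw: 0.0

```text
time_s: 13.2
ee_pos: [643.0, -190.9, 115.8]
ee_rot: [-180.0, -0.4, 162.0]
force: [-0.4, 0.0, -0.5]
gripper_width: 2.7
gripper_force: 0.0
```

```bash
python3 - <<'E'
from h import *
s=env.state();print(s['ee_pos'],s['ee_rot'],s['force'],w2u(s['ee_pos']),s['gripper_width'])
a,d=env.grab_frame("scene");P=cloud("scene",d);Q=(P-UC)@np.stack([UX,UY,UZ],1)
h=cv2.cvtColor(a,cv2.COLOR_BGR2HSV);bl=(h[...,0]>95)&(h[...,0]<125)&(h[...,1]>110)&(np.abs(Q[...,0])<60)&(Q[...,2]>40)&(np.abs(Q[...,1])<80)
q=Q[bl];print(len(q),np.percentile(q,[2,50,98],axis=0).round(1).tolist())
red=((h[...,0]<8)|(h[...,0]>172))&(h[...,1]>140)
for sg in (-1,1):
    q=Q[red&(np.abs(Q[...,0])<20)&(sg*Q[...,1]>50)&(sg*Q[...,1]<130)&(Q[...,2]>40)];q=q[np.argsort(-sg*q[:,1])];print(sg,len(q),q[:6].round().tolist())
o=cv2.resize(a[170:290,210:340],(650,600),interpolation=cv2.INTER_CUBIC);cv2.imwrite('pics/rel.png',o)
E
```

```text
[ 643.04877308 -190.93823942  115.8066896 ] [-179.99889031   -0.38951762  162.01948271] [-0.40771407  0.02866667 -0.51509973] [  -0.16379481 -131.31929918  115.8066896 ] 2.6641833504482224
389 [[-19.5, -36.5, 43.6], [-8.4, 2.8, 66.9], [12.9, 38.1, 92.0]]
-1 99 [[-8.0, -99.0, 77.0], [0.0, -99.0, 77.0], [8.0, -99.0, 77.0], [-4.0, -98.0, 75.0], [3.0, -97.0, 78.0], [1.0, -97.0, 73.0]]
1 98 [[-5.0, 102.0, 79.0], [-0.0, 101.0, 78.0], [4.0, 100.0, 77.0], [3.0, 100.0, 81.0], [-8.0, 100.0, 79.0], [-7.0, 99.0, 82.0]]
```

View pics/rel.png

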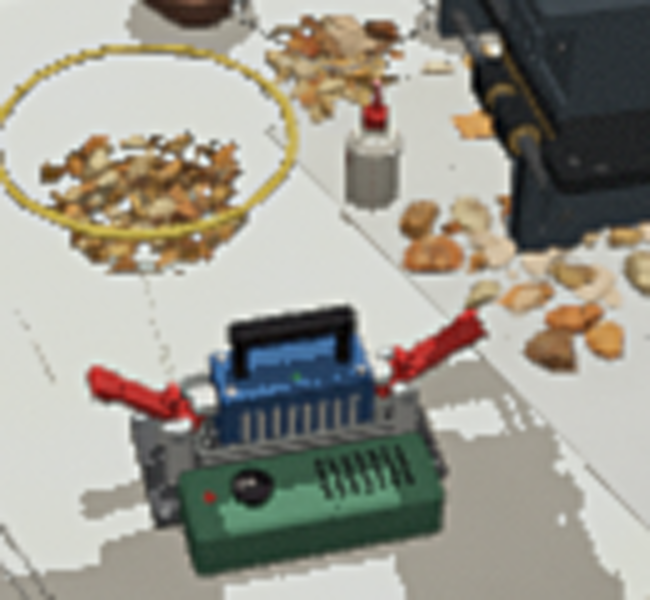

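The module sits upright in the bay with both levers open. Lower outside the far lever and swing it inward.

Request:
arm_command:
  motion:
    - {"offset": [0,0,0.04],"spin": 0}
    - {"offset": [0,0,0.024],"spin": 0}
    - {"offset": [0.01,0,0],"spin": 0}
    - {"offset": [0.008,0,-0.004],"spin": 0}
    - {"offset": [0.008,0,-0.005],"spin": 0}

```text
time_s: 13.88
ee_pos: [624.0, -184.8, 68.5]
ee_rot: [-180.0, 0.7, 162.0]
force: [5.1, -2.7, 3.3]
gripper_width: 0.2
gripper_force: 3.2
```

Request:
arm_command:
  motion:
    - {"offset": [0.007,0,-0.004],"spin": 0}
    - {"offset": [0.006,0,-0.003],"spin": 0}
    - {"offset": [0,0,0],"spin": 0}

```text
time_s: 14.25
ee_pos: [610.3, -180.3, 75.1]
ee_rot: [180.0, 0.5, 162.0]
force: [4.4, -1.3, 2.7]
gripper_width: 0.7
gripper_force: 2.2
```

Request:
arm_command:
  motion:
    - {"offset": [0.006,0,0],"spin": 0}
    - {"offset": [0.005,0,0],"spin": 0}
    - {"offset": [0.004,0,0],"spin": 0}
    - {"offset": [0.003,0,0],"spin": 0}
    - {"offset": [0,0,0],"spin": 0}

```text
time_s: 14.88
ee_pos: [596.8, -175.9, 72.5]
ee_rot: [180.0, 0.9, 162.0]
force: [14.3, -5.3, -2.7]
gripper_width: 0.6
gripper_force: 7.7
```

Request:
arm_command:
  motion:
    - {"offset": [0.002,0,0],"spin": 0}
    - {"offset": [0,0,0],"spin": 0}

```text
time_s: 15.12
ee_pos: [596.7, -175.8, 72.7]
ee_rot: [180.0, 1.1, 162.0]
force: [18.1, -6.1, -4.7]
gripper_width: 0.1
gripper_force: 9.5
```

```bash
cat > lev.py <<'E'
from h import *
s=env.state();print(w2u(s['ee_pos']).round(1),s['force'].round(1),s['time_s'])
a,d=env.grab_frame("scene");P=cloud("scene",d);Q=(P-UC)@np.stack([UX,UY,UZ],1)
h=cv2.cvtColor(a,cv2.COLOR_BGR2HSV);red=((h[...,0]<8)|(h[...,0]>172))&(h[...,1]>140)
for sg in (-1,1):
    q=Q[red&(np.abs(Q[...,0])<25)&(sg*Q[...,1]>40)&(sg*Q[...,1]<130)&(Q[...,2]>40)];q=q[np.argsort(-q[:,2])];print(sg,len(q),'top',q[:8].mean(0).round(1),'mid',q[(q[:,2]>70)&(q[:,2]<85)].mean(0).round(1))
bl=(h[...,0]>95)&(h[...,0]<125)&(h[...,1]>110)&(np.abs(Q[...,0])<60)&(Q[...,2]>40)&(np.abs(Q[...,1])<80)
t=Q[bl&(Q[...,2]>55)];
# body top plane: z = a+b*y
t=t[(t[:,0]>-12)&(t[:,0]<14)&(np.abs(t[:,1])<36)]
if len(t)>20: print('top z',np.median(t[:,2]).round(1),len(t),np.polyfit(t[:,1],t[:,2],1).round(3))
E
python3 lev.py
```

```text
[ -0.1 -82.6  72.7] [18.1 -6.1 -4.7] 15.125
-1 60 top [  0.9 -58.6  98.1] mid [ -4.8 -56.6  77.4]
1 94 top [-2.9 96.8 82.1] mid [-3.2 93.9 77.5]
top z 65.2 194 [ 0.069 67.937]
```

Far lever is at its stop, upright. Now over to the near lever.

Request:
arm_command:
  motion:
    - {"offset": [-0.02,0,0],"spin": 0}
    - {"offset": [0,0,-0.04],"spin": 0}
    - {"offset": [0,0,-0.05],"spin": 0}
    - {"offset": [0.058,0,0],"spin": 0}
    - {"offset": [0.058,0,0],"spin": 0}

```text
time_s: 15.8
ee_pos: [494.0, -142.5, 160.4]
ee_rot: [180.0, -0.3, 162.0]
force: [-0.2, -0.2, 0.2]
gripper_width: 0.6
gripper_force: 0.0
```

Request:
arm_command:
  motion:
    - {"offset": [0.058,0,0],"spin": 0}
    - {"offset": [0.058,0,0],"spin": 0}
    - {"offset": [0,0,0],"spin": 0}

```text
time_s: 16.18
ee_pos: [380.1, -105.6, 159.7]
ee_rot: [180.0, -0.5, 162.0]
force: [0.4, 0.1, -0.1]
gripper_width: 0.8
gripper_force: 0.0
```

```bash
python3 lev.py
```

```text
[ -0.2 145.1 159.7] [ 0.4  0.1 -0.1] 16.175
-1 58 top [ -0.2 -58.6  99.1] mid [ -4.2 -56.8  76.7]
1 93 top [-0.3 98.  80.5] mid [-2.5 93.6 76.8]
top z 64.9 204 [4.6000e-02 6.8367e+01]
```

Request:
arm_command:
  motion:
    - {"offset": [0,0,0.055],"spin": 0}
    - {"offset": [0,0,0.053],"spin": 0}
    - {"offset": [-0.014,0,0],"spin": 0}
    - {"offset": [-0.01,0,0],"spin": 0}
    - {"offset": [-0.008,0,-0.004],"spin": 0}

```text
time_s: 16.85
ee_pos: [416.8, -117.5, 58.2]
ee_rot: [180.0, -0.3, 162.0]
force: [-5.7, 2.1, 2.6]
gripper_width: 0.5
gripper_force: 2.8
```

Request:
arm_command:
  motion:
    - {"offset": [-0.008,0,-0.005],"spin": 0}
    - {"offset": [-0.007,0,-0.004],"spin": 0}
    - {"offset": [-0.006,0,-0.003],"spin": 0}
    - {"offset": [0,0,0],"spin": 0}

```text
time_s: 17.35
ee_pos: [439.1, -124.7, 69.7]
ee_rot: [180.0, 0.2, 162.0]
force: [0.3, -0.3, -0.3]
gripper_width: 0.2
gripper_force: 0.1
```

Request:
arm_command:
  motion:
    - {"offset": [-0.002,0,0],"spin": 0}
    - {"offset": [-0.002,0,0],"spin": 0}
    - {"offset": [0,0,0],"spin": 0}

```text
time_s: 17.73
ee_pos: [440.3, -125.1, 68.8]
ee_rot: [180.0, -0.1, 162.0]
force: [-4.5, 0.8, 2.5]
gripper_width: 0.1
gripper_force: 2.5
```

```bash
python3 lev.py
```

```text
[-0.2 81.8 68.8] [-4.5  0.8  2.5] 17.725
-1 59 top [  0.2 -59.   98.7] mid [ -4.4 -56.6  76.2]
1 32 top [-6.3 60.1 72. ] mid [-6.6 60.7 74.8]
top z 63.1 192 [1.4000e-02 6.6361e+01]
```

Request:
arm_command:
  motion:
    - {"offset": [-0.003,0,0],"spin": 0}
    - {"offset": [-0.002,0,0],"spin": 0}
    - {"offset": [0,0,0],"spin": 0}

```text
time_s: 18.15
ee_pos: [440.5, -125.1, 67.9]
ee_rot: [180.0, -0.7, 162.0]
force: [-12.3, 4.0, 5.1]
gripper_width: 1.0
gripper_force: 6.6
```

At its stop. Back off, rise, and check.

Request:
arm_command:
  motion:
    - {"offset": [0.03,0,0],"spin": 0}
    - {"offset": [0,0,-0.05],"spin": 0}
    - {"offset": [0,0,-0.06],"spin": 0}
    - {"offset": [0.02,0.05,0],"spin": 0}
    - {"offset": [0,0.06,0],"spin": 0}

```text
time_s: 18.77
ee_pos: [434.1, -6.5, 180.7]
ee_rot: [179.9, 0.4, 161.8]
force: [0.8, -1.0, 0.2]
gripper_width: 0.0
gripper_force: 0.0
```

Request:
arm_command:
  motion:
    - {"offset": [0,0.06,0],"spin": 0}
    - {"offset": [0,0.06,0],"spin": 0}
    - {"offset": [0,0,0],"spin": 0}

```text
time_s: 19.15
ee_pos: [472.1, 111.0, 179.3]
ee_rot: [179.8, 0.2, 162.3]
force: [0.1, -0.1, -0.7]
gripper_width: 0.3
gripper_force: 0.0
```

```bash
python3 lev.py; python3 - <<'E'
from h import *
a=env.grab_frame("scene")[0];t=env.grab_frame("top")[0]
o=np.hstack([cv2.resize(a[200:300,210:320],(440,400),interpolation=cv2.INTER_CUBIC),cv2.resize(t[160:270,270:369],(360,400),interpolation=cv2.INTER_CUBIC)]);cv2.imwrite('pics/final.png',o)
E
```

```text
[234.1 124.6 179.3] [ 0.1 -0.1 -0.7] 19.15
-1 60 top [ -1.7 -59.4  99.1] mid [ -3.4 -56.7  76.2]
1 60 top [-2.2 61.6 99. ] mid [-5.8 61.8 76.6]
top z 63.3 191 [4.4000e-02 6.5952e+01]
```

View pics/final.png

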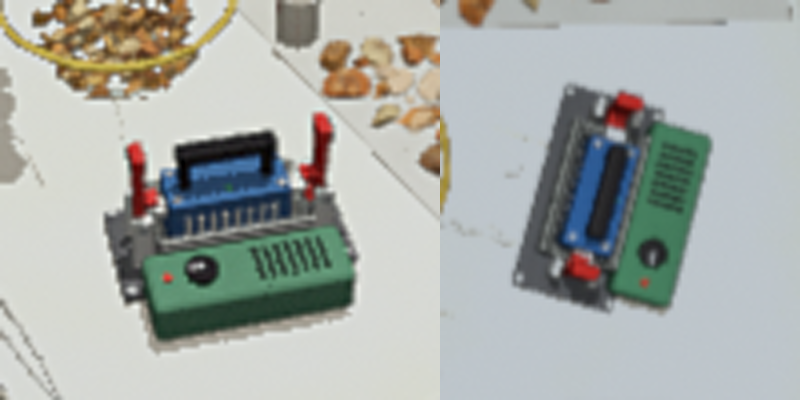

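Both levers stand upright (crop (140,180) and (322,155)). The module's top is at z ≈ 63, the home height within error, and the gripper is clear. Handing in.

```bash
python3 -c "
from workcell import env
print(env.job_done())"
```

```text
the job is handed in; nothing more can be done
None
```

The blue module is in the bay with both red levers swung in upright to their stops and the gripper clear; its top measured within about 1 mm of home height, and I handed the job in at about 19 s, without checking the other items afterwards beyond the final pictures.

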